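# Wedge the rocking amplifier steady

### The arm

A 7-joint arm with a two-finger parallel gripper is mounted at the origin on the work surface. World frame = base frame: x ahead of the robot, y to its left, z up, the work surface at z = 0. Lengths are in m, angles in rad, forces in N, time in s.
With the tool pointing down it reaches from about 0.4 to 0.875 m from the base axis. Payload 19.3 kg.
Tool frame: the origin (TCP) lies midway between the tips of the shut fingers; the grasp point (between the pads) lies 19 mm behind it; z points along the fingers, y is the direction in which the jaws open and shut (so a half turn about z gives the same grasp; the last joint's range is limited). The gripper opens to 85 mm and grips with 20 to 120 N. Pads are 22 mm wide; open, the fingers measure 114 mm over their backs; the gripper's body (76 mm by 85 mm) begins 54 mm behind the grasp point. The pads swing forward as they close: fully open they stand 13 mm farther back than shut.
Start: joints at [-0.07, 0.521, -0.036, 1.599, 0.021, 1.021, -0.113], TCP at [0.625, -0, 0.231] pointing down, gripper open.
Joint ranges: [-2.91, 2.91], [-0.3, 2.13], [-1.5, 1.42], [0.17, 2.43], [-1.26, 4.41], [0.16, 1.93], [-2.52, 2.52]. Speed limits (rad/s): [1.89, 1.89, 2.39, 2.39, 3.01, 3.01, 3.01].

### API

Orientations are given as [roll, pitch, yaw] about the fixed x, y, z axes, in that order (R = Rz(yaw) Ry(pitch) Rx(roll)).
In Python, from workcell import bot, eyes gives the robot as it stands. The module is installed in compiled form; this text tells all that it offers.
- The arm moves only by the shell command python3 -m jog 'ROWS' [FORCE]. ROWS is JSON, a list of rows, each an object with "delta_pos": the shift along the world's x, y, z in mm, a list of three; "spin": the turn about the world's z in rad; "claw": the closure, from 0 (fully open) to 1 (shut). In form: [{"delta_pos": [tx, ty, tz], "spin": spin, "claw": claw}, ...]. A call has 1 to 8 rows; each row is the pose to reach, as a shift and turn from the pose measured when the call began; what a row does not reach only later rows make up. A row lasts 1/10 s, in which the tool goes at most 50 mm and 8.59 degrees, less where a joint would pass 70% of its speed; a pose out of reach is approached as far as the arm can. A call with a gripper value outside its range is refused whole. The fingers move at their own pace and stop on an object; FORCE is the grip in N (left out, the last holds). Time passes only in rows, so rows that repeat a pose let the fingers close. It gives the time, the measured TCP pose, the force and the opening at its end, in the units of the state.
- bot.observe(): the state, without advancing time (a new reading comes with each control period).
- eyes.grab_frame(name): name is "scene" or "side" or "wrist"; returns the picture (420x560x3 uint8, blue, green, red); there is no depth.
- eyes.camera_params(name): a dict with "fx", "fy", "cx", "cy" (pixels), "origin" and "attitude" of the camera in the world. Camera axes: x right, y up, looking along -z (the intrinsics and any distortion apply to the point x, -y, -z); pixel columns grow to the right and rows downward; lengths in m; the calibration is good to about 2 mm. A picture is of the moment at which its call begins: read the wrist's pose just before it. camera_params takes no time and is no camera call; for the wrist camera it gives the pose at the moment of the call.
- bot.job_done(): hands the job in, once; it reports no verdict.
The state is a dict: "clock": time; "qpos": joint angles; "qd": joint speeds; "joint_efforts": joint torques, N m; "position": TCP position; "tool_rot": TCP orientation; "force": force on the tool from outside, world axes, zero at the start; "moment": the same for the moment, N m; "grip_width": finger opening in m.
Only numpy, scipy, OpenCV 4.12 (cv2) and the standard library are available. Lean on these libraries where they do the work, as an engineer would, in place of code of your own. Each camera call takes 0.05 s, during which the arm holds its last target. There are 200 camera calls.

### The job

The bench amplifier rocks because one of its four feet, the one in front of the wooden wedge, is too short. With a fingertip push the wedge along the bench, thin end first, under that foot until the amplifier no longer rocks, leaving the amplifier where it stands, neither shoved along nor jacked up. Then press down firmly with a fingertip, as with a kilogram's weight, on top of the case right above that foot, and finish while still holding this press, with the wedge carrying the load and the case staying level; pick nothing up and leave the other things alone.

Things in the scene. Friction and masses are not known exactly. Their poses are not given: they have to be found in the camera images.
- amp: cream metal amplifier, a loose box of 2.8 to 4.4 kg: case 180 mm along its x, 220 along its y, flat top 78 mm and underside 18 mm above the bench, on four round grey feet of 22 mm diameter at x = +-75, y = +-95 mm. Origin: centre of the footprint at bench level, z up. Knob panel at +x (knobs 14 mm proud). The foot at +x, +y is the short one; the case stands level on the other three.
- corner_top (a point): point on the case's top directly above the short foot (amp x = 75, y = 95, z = 78 mm), the place to press; axes as the amplifier's. Without the wedge a push of 2.5 to 4.5 N here tips this corner down until the short foot meets the bench; let go, it comes back level.
- foot_spot (a point): point at bench level under the short foot's axis, level with the other feet's undersides (amp x = 75, y = 95, z = 0 mm). The short foot itself ends 6 to 13 mm above it, unknown and different each time.
- wedge: pale wooden wedge, loose, 60 g, 120 mm long, 50 wide, on its flat underside: 2 mm thick at its +x end, rising evenly to 22 mm at its -x end, an upright flat face. Origin: centre of its underside. It starts on the amplifier's +y side, thin end towards the short foot (along the amplifier's -y) within 5 degrees, within 6 mm of the line through that foot, thin end 20 to 60 mm from the foot's rim.
- wedge_toe (a point): middle of the wedge's thin edge (wedge x = 60 mm, 1 mm up). The slope meets the foot's rim when the thin end is 24 to 66 mm past the rim's outermost point (rim at amp y = 106 mm).
- wedge_tail (a point): middle of the wedge's thick end face (wedge x = -60 mm, 11 mm up, half its height). Pushed here the wedge slides with under 1 N; once it meets the foot the resistance rises at once, and beyond roughly 10 N it would shove the amplifier along.
- meter: dark handheld multimeter lying on its back, 140 x 70 x 36 mm, loose bystander; origin at the centre of its underside
- flask: glass jar with yellow cap, 60 mm diameter, 110 mm tall, loose bystander; origin at the centre of its underside
- tray: small white open tray with one divider, 100 x 70 x 35 mm, loose bystander; origin at the centre of its underside
Things that resemble listed ones, but are neither listed nor needed, are in the scene too. There is more than one size of the wedge; the one meant has the size given above.

How it is judged:
On the way:
1. the wedge has been pushed under the short foot (y of wedge_toe in the frame of amp below 0.092 m and x of wedge_toe in the frame of amp between 0.048 and 0.102 m), for 0.2 s.
At the end, for the whole second after the job is handed in: Robot presses over 4 N on the case top within 45 mm of the point above the short foot; wedge under that foot (thin edge past its axis, within 27 mm sideways) bearing over 1.5 N; case still, level to 0.013 rad (1.5 mm at the foot), within 8 mm of its start (all of step 1 and contact force between wedge and amp above 1.5 N and contact force between the fingers and amp above 4 N and horizontal distance between the grasp point and corner_top below 0.045 m and angle between amp's own z axis and vertical below 0.013 rad and angular speed of amp below 0.05 rad/s and distance of amp from where it was at the start of the episode below 0.008 m); the arm keeps its last pose, push and grip.
It fails at once if the wedge was lifted off the bench or tipped up (height (world z) of wedge above 0.015 m or angle between wedge's own z axis and vertical above 0.35 rad).
It fails at once if the amplifier was shoved, lifted or tipped over (distance of amp from where it was at the start of the episode above 0.035 m or angle between amp's own z axis and vertical above 0.16 rad).
It fails at once if a bystander was disturbed (distance of any of meter, flask, tray from where it was at the start of the episode above 0.025 m).
It also fails if it takes over 48 s, if anything falls off the work surface, if the arm or the gripper's body presses on something with over 40 N, if the wrist force passes 120 N, or if a joint passes its speed limit or range.

## Working session

There is one attempt and no reset: what is moved stays moved. The work goes in short steps, Python scripts to look and compute and a shell command to move; the robot and the scene stay as the last step left them, time stands still between calls to the robot, and variables do not carry over. Pictures are saved under pics/ and viewed, about 8 in all and at most 12, crops included, and the job is handed in when it is done.

```bash
mkdir -p pics; cat > h.py <<'E'
import numpy as np, cv2
from workcell import bot, eyes
from scipy.spatial.transform import Rotation as R
def rot(a):
    a=np.array(a,float)
    if a.shape==(3,3): return a
    return R.from_euler('xyz',a).as_matrix() if a.size==3 else R.from_quat(a).as_matrix()
def ray(p,uv):
    d=np.array([(uv[0]-p['cx'])/p['fx'],-(uv[1]-p['cy'])/p['fy'],-1.])
    return np.array(p['origin']),rot(p['attitude'])@d
def onz(p,uv,z):
    o,d=ray(p,uv); return o+d*(z-o[2])/d[2]
def proj(p,X):
    c=rot(p['attitude']).T@(np.array(X)-np.array(p['origin']))
    return np.array([p['cx']+p['fx']*c[0]/-c[2],p['cy']-p['fy']*c[1]/-c[2]])
E
python3 - <<'E'
from h import *
print(bot.observe())
ims=[]
for n in('scene','side'):
    print(n,eyes.camera_params(n))
    im=eyes.grab_frame(n); cv2.imwrite(f'pics/{n}0.png',im)
print('wrist',eyes.camera_params('wrist')); cv2.imwrite('pics/wrist0.png',eyes.grab_frame('wrist'))
E
```

```text
{'clock': 0.0, 'qpos': array([-0.07017579,  0.52196174, -0.03631571,  1.60001105,  0.02120995,
        1.02109315, -0.11281677]), 'qd': array([-2.57211097e-04, -9.79635596e-04, -1.30193158e-03,  1.79563002e-03,
        3.99230516e-04, -1.22926059e-03, -4.76102370e-05]), 'joint_efforts': array([-4.24098413e-03, -9.27110124e+01,  1.97758444e+00, -3.69928443e+01,
        1.76317629e-02,  8.19846697e-03, -6.58496788e-05]), 'position': array([ 6.24665022e-01, -6.16596952e-05,  2.30757345e-01]), 'tool_rot': array([-3.14050851e+00,  9.21359448e-05,  1.57074054e+00]), 'force': array([-0.48506336, -0.02009351, -0.13775483]), 'moment': array([ 0.03642707, -0.06668802,  0.02698899]), 'grip_width': 0.08533432497280634}
scene {'fx': 455.9352220612302, 'fy': 455.9352220612302, 'cx': 282.36802110154633, 'cy': 205.07747328235072, 'origin': array([1.19386456, 0.00180077, 0.62986504]), 'attitude': array([ 8.40037254e-01, -1.38527238e-04,  1.64878142e+00])}
side {'fx': 424.8346370341072, 'fy': 424.8346370341072, 'cx': 275.13728947964154, 'cy': 210.79025973861738, 'origin': array([0.36237097, 0.57066523, 0.51508629]), 'attitude': array([ 0.97431869,  0.01504769, -2.79447435])}
wrist {'fx': 349.33870947147255, 'fy': 349.33870947147255, 'cx': 283.542429507885, 'cy': 205.57988946612426, 'origin': array([0.62483738, 0.06762613, 0.37334779]), 'attitude': array([-0.27381585,  0.00076357, -0.00034327])}
```

View pics/scene0.png

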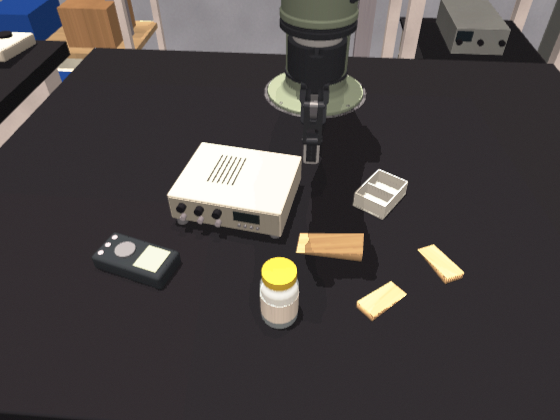

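View pics/side0.png

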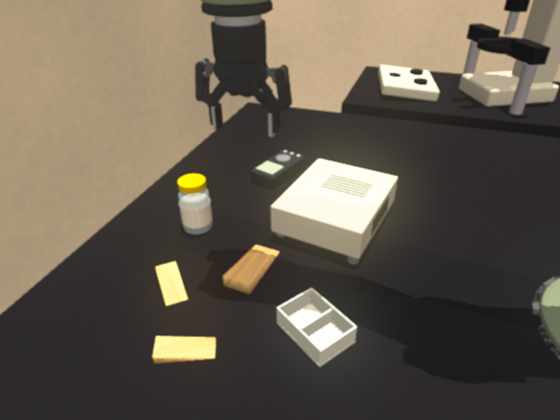

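The scene view shows the amp with its knob panel towards the camera and the short foot near (275,233). There are three candidates for the wedge: (331,246), in line with the foot and the longest, (382,300) and (440,262), both smaller. I take (331,246) and check it in a crop.

```bash
python3 - <<'E'
import cv2
a=cv2.imread('pics/scene0.png')[140:280,165:375]; cv2.imwrite('pics/c1.png',cv2.resize(a,None,fx=3.8,fy=3.8,interpolation=cv2.INTER_CUBIC))
a=cv2.imread('pics/side0.png')[150:300,210:410]; cv2.imwrite('pics/c2.png',cv2.resize(a,None,fx=4,fy=4,interpolation=cv2.INTER_CUBIC))
E
```

```text
(no output)
```

View pics/c1.png

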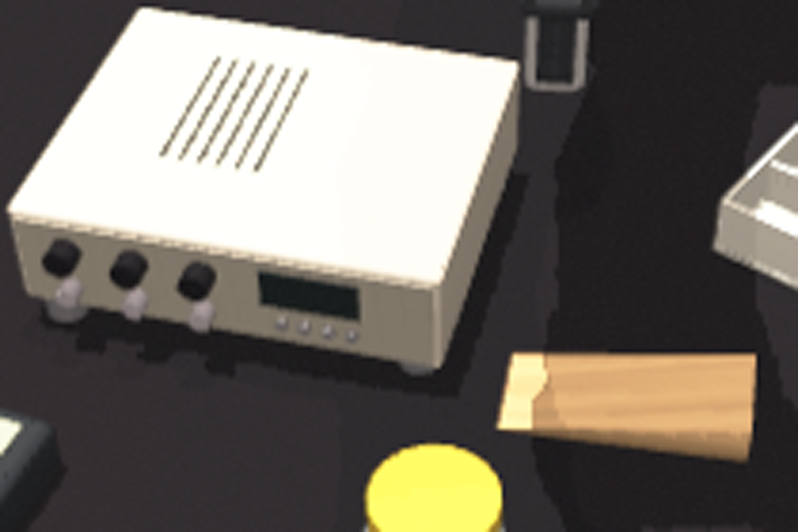

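View pics/c2.png

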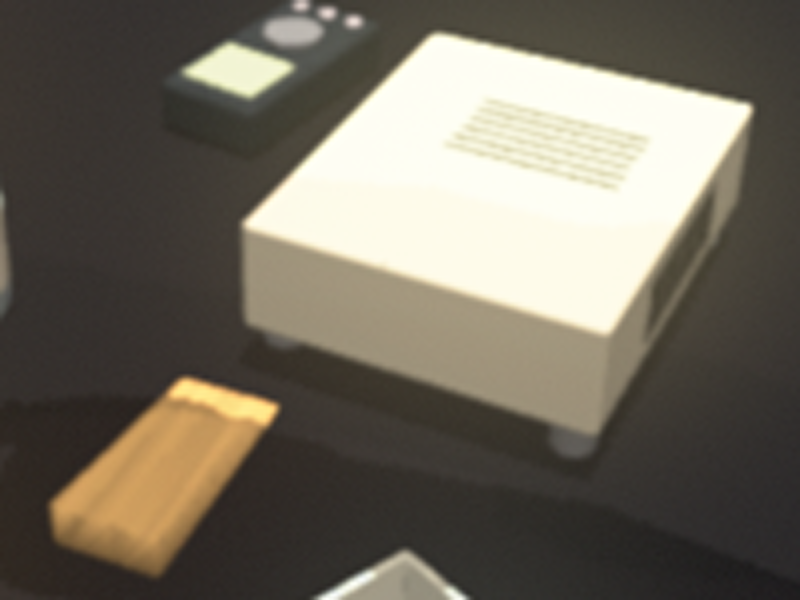

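The crops show the long wedge, thin end towards the amp. In scene/c1, the amp top corners are (140,8), (520,62), (438,288) and (10,210). The wedge thin edge runs (514,352)–(497,430), and its thick end is at (756,354) on top and (748,462) at the bottom.

```bash
cat > fit.py <<'E'
from h import *
from scipy.optimize import least_squares
P={n:eyes.camera_params(n) for n in('scene','side')}
def full(n,q):
    s,o=((3.8,(165,140)) if n=='scene' else (4,(210,150)))
    return (np.array(q)+.5)/s-.5+o
def T(p,X): c,s=np.cos(p[2]),np.sin(p[2]); return np.array([p[0]+c*X[0]-s*X[1],p[1]+s*X[0]+c*X[1],X[2]])
def fit(obs,x0):
    f=lambda p:np.concatenate([proj(P[n],T(p,X))-full(n,q) for n,X,q in obs])
    r=least_squares(f,x0,loss='soft_l1'); return r.x,r.fun.reshape(-1,2).round(1)
a,b,h=.09,.11,.078
amp=[('scene',(-a,-b,h),(140,8)),('scene',(-a,b,h),(520,62)),('scene',(a,b,h),(438,288)),('scene',(a,-b,h),(10,210)),
('side',(a,b,h),(244,228)),('side',(-a,b,h),(610,335)),('side',(-a,-b,h),(752,106)),('side',(a,-b,h),(435,34))]
w=[('scene',(.06,.025,.002),(514,352)),('scene',(.06,-.025,.002),(514,352))][:0]
# wedge +x points toward world -y -> wedge +y = world +x
w=[('scene',(.06,-.025,.002),(514,352)),('scene',(.06,.025,.002),(497,430)),('scene',(-.06,-.025,.022),(756,354)),('scene',(-.06,.025,0),(748,462)),
('side',(.06,.025,.002),(180,378)),('side',(.06,-.025,.002),(279,407)),('side',(-.06,.025,.022),(50,507)),('side',(-.06,.025,0),(56,542)),('side',(-.06,-.025,0),(155,577))]
A,ra=fit(amp,[.6,-.15,0]); W,rw=fit(w,[.65,.05,-1.57])
print('amp',A,'\n',ra); print('wedge',W,'\n',rw)
toe=T(W,(.06,0,.001)); tail=T(W,(-.06,0,.011))
def inamp(X): d=np.array(X)-[A[0],A[1],0]; c,s=np.cos(A[2]),np.sin(A[2]); return np.array([c*d[0]+s*d[1],-s*d[0]+c*d[1],d[2]])
print('foot',T(A,(.075,.095,0)),'toe',toe,inamp(toe),'tail',tail,inamp(tail),'relyaw',np.degrees(W[2]-A[2])+90)
print('ampy dir',T((0,0,A[2]),(0,1,0)))
for n,uv,z in(('scene',(280,272),.11),('scene',(366,206),.0)): print(n,uv,onz(P[n],uv,z))
E
python3 fit.py
```

```text
amp [ 0.49682779 -0.14027986 -0.15890234] 
 [[ 0.2  0. ]
 [ 0.6 -0.1]
 [ 1.6 -1.7]
 [-0.7 -0.1]
 [-0.9 -1.1]
 [ 0.  -0.7]
 [ 0.4 -0.3]
 [-0.1 -0.6]]
wedge [ 0.60435649  0.04496856 -1.66054234] 
 [[ 0.   1. ]
 [ 0.8 -0.5]
 [ 0.3  0.6]
 [-0.1  0. ]
 [ 0.7  0.2]
 [-0.5 -0.3]
 [ 0.2 -0.7]
 [-0.2  0. ]
 [ 0.7 -0.1]]
foot [ 0.58591519 -0.0583443   0.        ] toe [ 0.59897895 -0.01478997  0.001     ] [0.08100739 0.14007275 0.001     ] tail [0.60973402 0.10472709 0.011     ] [0.07271524 0.25978591 0.011     ] relyaw 3.9623657332503512
ampy dir [0.15823447 0.98740157 0.        ]
scene (280, 272) [ 0.76261322 -0.03531326  0.11      ]
scene (366, 206) [0.48260642 0.11955549 0.        ]
```

The fit is sound: the toe is about 34 mm from the rim and 4° off, within the stated ranges. Next I shut the fingers and go behind the tail.

```bash
python3 -m jog '[{"delta_pos":[-3,45,0],"spin":-0.07,"claw":1},{"delta_pos":[-6,90,0],"spin":-0.14,"claw":1},{"delta_pos":[-10,137,0],"spin":-0.14,"claw":1},{"delta_pos":[-10,137,-50],"spin":-0.14,"claw":1},{"delta_pos":[-10,137,-100],"spin":-0.14,"claw":1},{"delta_pos":[-10,137,-130],"spin":-0.14,"claw":1},{"delta_pos":[-10,137,-130],"spin":-0.14,"claw":1},{"delta_pos":[-10,137,-130],"spin":-0.14,"claw":1}]' 30; python3 - <<'E'
from h import *
cv2.imwrite('pics/w1.png',eyes.grab_frame('wrist'))
E
```

```text
clock: 0.95
position: [0.615, 0.1369, 0.1015]
tool_rot: [-3.141, 0.0, 1.431]
force: [-0.3, 1.0, 0.7]
grip_width: 0.0001
```

View pics/w1.png

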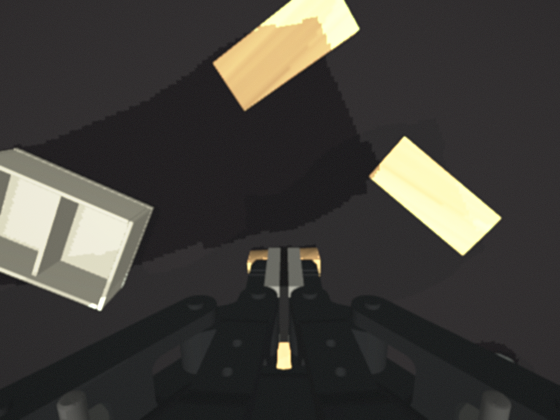

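The wrist view shows the wedge tail directly behind the fingers, spanning about (247–320, 262) and centred at column 284. The tray and the spare wedges are clear, so I descend.

```bash
python3 -m jog '[{"delta_pos":[0,0,-50],"spin":0,"claw":1},{"delta_pos":[0,0,-80],"spin":0,"claw":1},{"delta_pos":[0,0,-95],"spin":0,"claw":1},{"delta_pos":[0,0,-95],"spin":0,"claw":1},{"delta_pos":[-1,-8,-95],"spin":0,"claw":1},{"delta_pos":[-1,-8,-95],"spin":0,"claw":1}]'
```

```text
clock: 1.6
position: [0.6158, 0.1277, 0.0096]
tool_rot: [3.138, -0.001, 1.429]
force: [-0.4, -0.5, 0.7]
grip_width: 0.0004
```

```bash
python3 -m jog '[{"delta_pos":[-1.5,-9,-2],"spin":0,"claw":1},{"delta_pos":[-2.5,-15,-2],"spin":-0.02,"claw":1},{"delta_pos":[-4,-23,-2],"spin":-0.02,"claw":1},{"delta_pos":[-5,-31,-2],"spin":-0.02,"claw":1},{"delta_pos":[-6.5,-39,-2],"spin":-0.02,"claw":1},{"delta_pos":[-7.5,-47,-2],"spin":-0.02,"claw":1},{"delta_pos":[-9,-55,-2],"spin":-0.02,"claw":1},{"delta_pos":[-9,-55,-2],"spin":-0.02,"claw":1}]'; python3 - <<'E'
from h import *
for n in('scene','side'): cv2.imwrite(f'pics/{n}2.png',eyes.grab_frame(n))
a=cv2.imread('pics/scene2.png')[170:290,240:390]; b=cv2.imread('pics/side2.png')[180:300,220:370]
cv2.imwrite('pics/c3.png',cv2.resize(np.hstack([a,b]),None,fx=2.66,fy=2.66,interpolation=cv2.INTER_CUBIC)); print(bot.observe()['force'])
E
```

```text
clock: 2.4
position: [0.6066, 0.071, 0.0075]
tool_rot: [3.138, -0.0, 1.408]
force: [0.6, 0.4, 0.6]
grip_width: -0.0003
[ 0.17906304  0.34069974 -0.14312304]
```

View pics/c3.png

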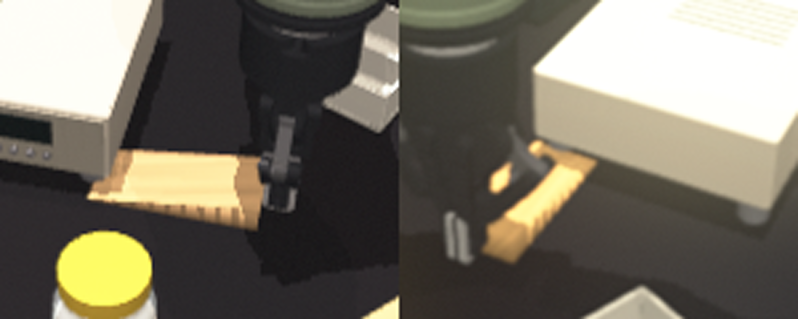

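The wedge is going under at the foot: its thin edge is at about (105,180) in the crop and straight. I creep forward watching the force.

```bash
python3 -m jog '[{"delta_pos":[-0.5,-3,0],"spin":0,"claw":1},{"delta_pos":[-1,-6,0],"spin":0,"claw":1},{"delta_pos":[-1.5,-9,0],"spin":0,"claw":1},{"delta_pos":[-2,-12,0],"spin":0,"claw":1}]'; python3 -m jog '[{"delta_pos":[-0.3,-2,0],"spin":0,"claw":1},{"delta_pos":[-0.6,-4,0],"spin":0,"claw":1}]';  python3 -m jog '[{"delta_pos":[-0.3,-2,0],"spin":0,"claw":1},{"delta_pos":[-0.6,-4,0],"spin":0,"claw":1}]'
```

```text
clock: 2.9
position: [0.6047, 0.0603, 0.0075]
tool_rot: [3.138, -0.001, 1.409]
force: [0.8, 1.0, -1.0]
grip_width: -0.0005
clock: 3.1
position: [0.6041, 0.0561, 0.0075]
tool_rot: [3.138, -0.001, 1.409]
force: [-0.1, 0.7, -0.5]
grip_width: -0.0004
clock: 3.3
position: [0.6034, 0.0519, 0.0075]
tool_rot: [3.139, -0.001, 1.409]
force: [-0.3, 0.1, 0.3]
grip_width: 0.0
```

```bash
cat > g.py <<'E'
import sys
from workcell import bot
import numpy as np
s=bot.observe(); f=s['force']@[.158,.987,0]; print('push',round(f,2),s['position'].round(4)); sys.exit(f>2.6)
E
g(){ tail -n0; python3 g.py; }
python3 -m jog '[{"delta_pos":[-0.3,-2,0],"spin":0,"claw":1},{"delta_pos":[-0.3,-2,0],"spin":0,"claw":1}]' |g && python3 -m jog '[{"delta_pos":[-0.3,-2,0],"spin":0,"claw":1},{"delta_pos":[-0.3,-2,0],"spin":0,"claw":1}]'|g && python3 -m jog '[{"delta_pos":[-0.3,-2,0],"spin":0,"claw":1},{"delta_pos":[-0.3,-2,0],"spin":0,"claw":1}]'|g && python3 -m jog '[{"delta_pos":[-0.3,-2,0],"spin":0,"claw":1},{"delta_pos":[-0.3,-2,0],"spin":0,"claw":1}]'|g && python3 -m jog '[{"delta_pos":[-0.3,-2,0],"spin":0,"claw":1},{"delta_pos":[-0.3,-2,0],"spin":0,"claw":1}]'|g&& python3 -m jog '[{"delta_pos":[-0.3,-2,0],"spin":0,"claw":1},{"delta_pos":[-0.3,-2,0],"spin":0,"claw":1}]'|g
```

```text
push 0.08 [0.6034 0.0519 0.0075]False
Exception ignored on flushing sys.stdout:
BrokenPipeError: [Errno 32] Broken pipe
```

```bash
sed -i 's/sys.exit(f>2.6)/sys.exit(int(f>2.6))/' g.py
g(){ cat >/dev/null; python3 g.py; }
python3 g.py; python3 -m jog '[{"delta_pos":[-0.3,-2,0],"spin":0,"claw":1},{"delta_pos":[-0.3,-2,0],"spin":0,"claw":1}]' |g && python3 -m jog '[{"delta_pos":[-0.3,-2,0],"spin":0,"claw":1},{"delta_pos":[-0.3,-2,0],"spin":0,"claw":1}]'|g && python3 -m jog '[{"delta_pos":[-0.3,-2,0],"spin":0,"claw":1},{"delta_pos":[-0.3,-2,0],"spin":0,"claw":1}]'|g && python3 -m jog '[{"delta_pos":[-0.3,-2,0],"spin":0,"claw":1},{"delta_pos":[-0.3,-2,0],"spin":0,"claw":1}]'|g && python3 -m jog '[{"delta_pos":[-0.3,-2,0],"spin":0,"claw":1},{"delta_pos":[-0.3,-2,0],"spin":0,"claw":1}]'|g&& python3 -m jog '[{"delta_pos":[-0.3,-2,0],"spin":0,"claw":1},{"delta_pos":[-0.3,-2,0],"spin":0,"claw":1}]'|g
```

```text
push 0.08 [0.6031 0.0495 0.0075]
push -0.07 [0.6028 0.0472 0.0075]
push -0.22 [0.6025 0.0448 0.0075]
push -0.41 [0.6021 0.0426 0.0075]
push 4.49 [0.602  0.0413 0.0076]
```

Contact: the push jumped from about 0 to 4.5 N with the toe at amp y of about 65 mm. That implies a foot gap of about 9 mm, which is in range. I back off, rise and move over the corner.

```bash
python3 -m jog '[{"delta_pos":[2,12,0],"spin":0,"claw":1},{"delta_pos":[3,20,0],"spin":0,"claw":1},{"delta_pos":[3,20,50],"spin":0,"claw":1},{"delta_pos":[3,20,100],"spin":0,"claw":1},{"delta_pos":[3,20,110],"spin":0,"claw":1},{"delta_pos":[-5,-28,110],"spin":0,"claw":1},{"delta_pos":[-12,-76,110],"spin":0,"claw":1},{"delta_pos":[-16,-99,110],"spin":0,"claw":1}]';python3 -m jog '[{"delta_pos":[0,0,0],"spin":0,"claw":1},{"delta_pos":[0,0,0],"spin":0,"claw":1}]'; python3 - <<'E'
from h import *
for n in('scene','side'): cv2.imwrite(f'pics/{n}3.png',eyes.grab_frame(n))
a=cv2.imread('pics/scene3.png')[150:270,220:370]; b=cv2.imread('pics/side3.png')[180:300,230:380]
cv2.imwrite('pics/c4.png',cv2.resize(np.hstack([a,b]),None,fx=2.66,fy=2.66,interpolation=cv2.INTER_CUBIC)); print(bot.observe()['force'],bot.observe()['position'])
import fit
# amp motion: image shift of amp-only patches since start
for n,(x,y,w,h) in(('scene',(180,150,80,60)),('side',(310,165,80,45))):
    i0=cv2.imread(f'pics/{n}0.png',0);i1=cv2.imread(f'pics/{n}3.png',0)
    print(n,cv2.phaseCorrelate(np.float32(i0[y:y+h,x:x+w]),np.float32(i1[y:y+h,x:x+w])))
E
```

```text
clock: 5.1
position: [0.5852, -0.0615, 0.1177]
tool_rot: [3.138, 0.0, 1.406]
force: [-0.1, 0.5, 0.1]
grip_width: 0.0003
clock: 5.3
position: [0.5853, -0.0614, 0.1177]
tool_rot: [3.138, 0.0, 1.405]
force: [0.2, 0.0, -0.3]
grip_width: 0.0003
[-0.15479459  0.39671752 -0.46816701] [ 0.58552124 -0.05979906  0.11763161]
amp [ 0.49682779 -0.14027986 -0.15890234] 
 [[ 0.2  0. ]
 [ 0.6 -0.1]
 [ 1.6 -1.7]
 [-0.7 -0.1]
 [-0.9 -1.1]
 [ 0.  -0.7]
 [ 0.4 -0.3]
 [-0.1 -0.6]]
wedge [ 0.60435649  0.04496856 -1.66054234] 
 [[ 0.   1. ]
 [ 0.8 -0.5]
 [ 0.3  0.6]
 [-0.1  0. ]
 [ 0.7  0.2]
 [-0.5 -0.3]
 [ 0.2 -0.7]
 [-0.2  0. ]
 [ 0.7 -0.1]]
foot [ 0.58591519 -0.0583443   0.        ] toe [ 0.59897895 -0.01478997  0.001     ] [0.08100739 0.14007275 0.001     ] tail [0.60973402 0.10472709 0.011     ] [0.07271524 0.25978591 0.011     ] relyaw 3.9623657332503512
ampy dir [0.15823447 0.98740157 0.        ]
scene (280, 272) [ 0.76261322 -0.03531326  0.11      ]
scene (366, 206) [0.48260642 0.11955549 0.        ]
scene ((-0.19228438307167295, 0.1630311916745626), 0.7567708384990692)
side ((0.32677647044679503, 0.3919218319530877), 0.9913844378789266)
```

View pics/c4.png

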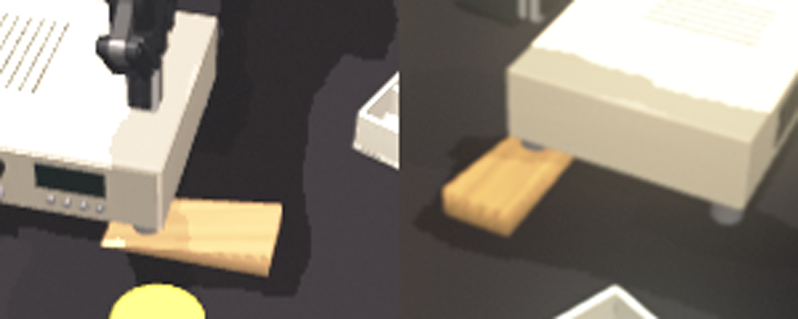

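The wedge sits under the short foot and the amp image shift is under 0.5 px. I press now.

```bash
sed 's/f=.*; print/f=s["force"][2]; print/; s/push/down/; s/f>2.6/f>9/' g.py > d.py
g(){ cat >/dev/null; python3 d.py; }
python3 -m jog '[{"delta_pos":[0,0,-20],"spin":0,"claw":1},{"delta_pos":[0,0,-33],"spin":0,"claw":1},{"delta_pos":[0,0,-36],"spin":0,"claw":1},{"delta_pos":[0,0,-36],"spin":0,"claw":1}]'|g && python3 -m jog '[{"delta_pos":[0,0,-1],"spin":0,"claw":1},{"delta_pos":[0,0,-1],"spin":0,"claw":1}]'|g&& python3 -m jog '[{"delta_pos":[0,0,-1],"spin":0,"claw":1},{"delta_pos":[0,0,-1],"spin":0,"claw":1}]'|g&& python3 -m jog '[{"delta_pos":[0,0,-1],"spin":0,"claw":1},{"delta_pos":[0,0,-1],"spin":0,"claw":1}]'|g&& python3 -m jog '[{"delta_pos":[0,0,-1],"spin":0,"claw":1},{"delta_pos":[0,0,-1],"spin":0,"claw":1}]'|g&& python3 -m jog '[{"delta_pos":[0,0,-1],"spin":0,"claw":1},{"delta_pos":[0,0,-1],"spin":0,"claw":1}]'|g
```

```text
down 0.67 [ 0.5853 -0.0592  0.0812]
down -0.35 [ 0.5855 -0.059   0.0806]
down 0.42 [ 0.5857 -0.0591  0.0798]
down -0.2 [ 0.5857 -0.0591  0.0788]
down 6.01 [ 0.5858 -0.0592  0.0781]
down 15.25 [ 0.5859 -0.0591  0.0778]
```

```bash
python3 -m jog '[{"delta_pos":[0,0,0.2],"spin":0,"claw":1},{"delta_pos":[0,0,0],"spin":0,"claw":1},{"delta_pos":[0,0,0],"spin":0,"claw":1},{"delta_pos":[0,0,0],"spin":0,"claw":1}]'; python3 - <<'E'
from h import *
for n in('scene','side'):
    cv2.imwrite(f'pics/{n}4.png',eyes.grab_frame(n)); s=bot.observe(); print(s['clock'],s['force'],s['position'])
for n,(x,y,w,h) in(('scene',(180,150,70,60)),('side',(310,165,80,45)),('side',(335,240,30,30))):
    i0=cv2.imread(f'pics/{n}0.png',0);i1=cv2.imread(f'pics/{n}4.png',0)
    print(n,cv2.phaseCorrelate(np.float32(i0[y:y+h,x:x+w]),np.float32(i1[y:y+h,x:x+w])))
a=cv2.imread('pics/scene4.png')[150:270,220:370]; b=cv2.imread('pics/side4.png')[180:300,230:380]
cv2.imwrite('pics/c5.png',cv2.resize(np.hstack([a,b]),None,fx=2.66,fy=2.66,interpolation=cv2.INTER_CUBIC))
E
```

```text
clock: 7.2
position: [0.5861, -0.0591, 0.078]
tool_rot: [3.137, -0.001, 1.408]
force: [-2.1, 0.1, 7.8]
grip_width: 0.0005
7.25 [-2.06890069 -0.51949288  7.79391663] [ 0.58609888 -0.05913359  0.07801474]
7.3 [-0.70869434  0.07702612  6.63346667] [ 0.58608923 -0.05910356  0.07799656]
scene ((-0.13532943989846302, 0.07329713066076238), 0.9753873743392804)
side ((0.09384908425770533, 0.12982533159710385), 0.7069188626607259)
side ((0.02405984973975528, -0.06053303698412016), 0.9902577908833822)
```

View pics/c5.png

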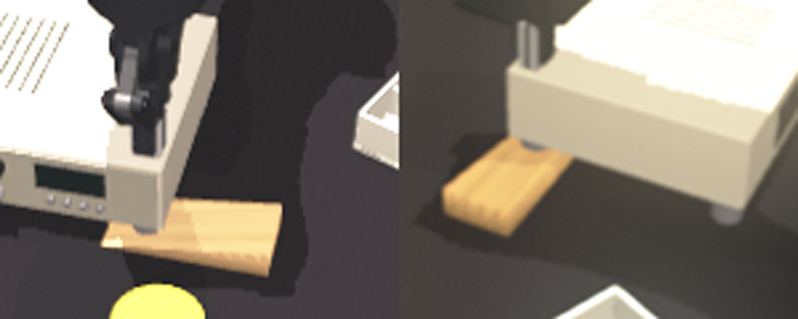

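The press holds with the case level and the wedge unmoved, but 7 N is a bit below a kilogram's weight, so I press slightly more.

```bash
python3 -m jog '[{"delta_pos":[0,0,-0.6],"spin":0,"claw":1},{"delta_pos":[0,0,-0.6],"spin":0,"claw":1},{"delta_pos":[0,0,-0.6],"spin":0,"claw":1},{"delta_pos":[0,0,-0.6],"spin":0,"claw":1},{"delta_pos":[0,0,-0.6],"spin":0,"claw":1}]'; python3 -m jog '[{"delta_pos":[0,0,-0.4],"spin":0,"claw":1},{"delta_pos":[0,0,-0.4],"spin":0,"claw":1},{"delta_pos":[0,0,-0.4],"spin":0,"claw":1}]'
```

```text
clock: 7.8
position: [0.5862, -0.0591, 0.0779]
tool_rot: [3.137, -0.001, 1.408]
force: [-3.2, -0.1, 12.8]
grip_width: 0.0002
clock: 8.1
position: [0.5862, -0.0591, 0.0779]
tool_rot: [3.137, -0.001, 1.408]
force: [-4.3, 0.2, 12.7]
grip_width: 0.0
```

Steady at about 12.7 N with the tip at z = 77.9 mm (case top 78 mm), so I hand in.

```bash
python3 -c "
from workcell import bot
bot.job_done()"
```

```text
the job is handed in; nothing more can be done
```

I pushed the long wedge thin end first under the short foot. I stopped when the push force jumped from about 0 to 4.5 N, with the wedge's thin edge about 30 mm past the foot's axis. Then I pressed on the case top above that foot and handed in while still holding.

- **Press:** about 12.7 N down in the last two readings, slightly over a kilogram's weight, within about 1 mm of the estimated corner point. There was also about 4 N of sideways force along x.
- **Case level:** the fingertip stood at 77.9 mm under load, against the 78 mm nominal top. Without the wedge, that corner would have tipped under at most 4.5 N.
- **Amplifier and wedge:** at about 7 N, before I raised the press to 12.7 N, the amplifier had shifted less than 0.2 px in the images. The wedge sat straight under the foot. I took no picture after raising the press.
- **Bystanders:** I kept clear of the meter, flask and tray, but did not measure their positions at the end.

No check failed or disagreed. I had no direct reading of the force on the wedge, so that it carries the load is inferred from the corner staying level under the press. The job was handed in at 8.1 s of the 48 s allowed and gave no verdict.

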